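# Lock one end of the shelf's service panel and hold the other end down

### The arm

A 6-joint arm with a two-finger parallel gripper is mounted at the origin on the work surface. World frame = base frame: x ahead of the robot, y to its left, z up, the work surface at z = 0. Lengths are in m, angles in rad, forces in N, time in s.
With the tool pointing down it reaches from about 0.3 to 0.95 m from the base axis. Payload 3.1 kg.
Tool frame: the origin (TCP) lies at the very end of the fingers, on their centre line; the grasp point (between the pads) lies 19 mm behind it; z points along the fingers, x is the direction in which the jaws open and shut, and the axes are right-handed (so a half turn about z gives the same grasp; the last joint's range is limited). The gripper opens to 85 mm and grips with 20 to 120 N. Pads are 22 mm wide; open, the fingers measure 114 mm over their backs; the gripper's body (76 mm by 85 mm) begins 54 mm behind the grasp point. The pads swing forward as they close: fully open they stand 13 mm farther back than shut.
Start: joints at [-1.312, 0.308, 1.634, -0, 1.2, -0.07], TCP at [0.202, -0.592, 0.199] pointing down, gripper open.
Joint ranges: [-3.06, 3.06], [-0.79, 1.96], [0.05, 2.63], [-1.19, 4.34], [0.05, 2.64], [-2.94, 2.94]. Speed limits (rad/s): [2.79, 2.79, 3.14, 3.14, 3.14, 3.14].

### API

Orientations are given as a rotation vector (axis times angle).
In Python, from workcell import read_state, grab_frame, calibration, finish_job gives the robot as it stands. The module is installed in compiled form; this text tells all that it offers.
- The arm moves only by the tool servo_tool, never from a script. Its argument "deltas" is text: rows parted by semicolons, each of 7 numbers parted by spaces: the finger opening in m, from 0 to 0.0854, then the shift along the tool's x, y, z in m, then the turn, a rotation vector about the tool's x, y, z in degrees. A call has 1 to 20 rows; each row is the pose to reach, as a shift and turn from the pose commanded when the call began, along the tool's axes at that moment; what a row does not reach only later rows make up. A row lasts 1/10 s, in which the tool goes at most 50 mm and 8.59 degrees, less where a joint would pass 70% of its speed; a pose out of reach is approached as far as the arm can. A call with a gripper value outside its range is refused whole. The fingers move at their own pace and stop on an object; "grip_force" is the grip in N (left out, the last holds). Time passes only in rows, so rows that repeat a pose let the fingers close. It gives the time, the measured TCP pose, the force and the opening at its end, in the units of the state.
- read_state(): the state, without advancing time (a new reading comes with each control period).
- grab_frame(name): name is "scene" or "top" or "wrist"; returns the picture (400x640x3 uint8, red, green, blue); there is no depth.
- calibration(name): a dict with "fx", "fy", "cx", "cy" (pixels), "dist" ([k1, k2, p1, p2, k3] as OpenCV has them; the pictures are not rectified), "world_to_cam" (4x4, takes a point from world to camera coordinates). Camera axes: x right, y down, z forward; pixel columns grow to the right and rows downward; lengths in m; the calibration is good to about 2 mm. A picture is of the moment at which its call begins: read the wrist's pose just before it. calibration takes no time and is no camera call; for the wrist camera it gives the pose at the moment of the call.
- finish_job(): hands the job in, once; it reports no verdict.
The state is a dict: "time_s": time; "joint_pos": joint angles; "qvel": joint speeds; "effort": joint torques, N m; "tool_pos": TCP position; "eef_rot": TCP orientation; "ft_force": force on the tool from outside, world axes, zero at the start; "moment": the same for the moment, N m; "grip_width": finger opening in m.
Only numpy, scipy, OpenCV 4.12 (cv2) and the standard library are available. Lean on these libraries where they do the work, as an engineer would, in place of code of your own. Each camera call takes 0.05 s, during which the arm holds its last target. There are 200 camera calls.

### The job

The aluminium service panel in the top of the hall shelf is sitting up on its new foam seal. Turn the wing fastener at its one end clockwise until the slot along the wing lines up with the engraved lines on the panel, let go of the wing, then press the other end, where the fastener is missing, down flush on its frame. Finish while still holding that end pressed down, with your hand beside the empty hole and not over it so that I can fit the new fastener, and leave the things on the shelf where they are.

Things in the scene. Friction and masses are not known exactly. Their poses are not given: they have to be found in the camera images.
- shelf: oak shelf with a birch drawer, fixed; its top is 220 mm deep (its x) by 700 mm long (its y), 180 mm above the work surface; a white panelled board behind it ends level with the top. Origin: under its middle, on the work surface
- frame: aluminium hatch frame fixed flat on the shelf top: 282 mm long (its y), 142 mm wide (its x), 12 mm high. Origin: centre of its underside, z up, y along the panel towards the end with the wing fastener. A flat panel 250 x 110 x 4 mm sits in it; fully down, the panel's top is flush with the frame's top, 12 mm above this origin
- panel: aluminium panel; origin on the wing's axis, at its underside, 88 mm along the frame's +y from the frame's origin. The seal springs its hole end up 7 mm (it tilts 0.035 rad about this origin). Pressed on its centre line 36 mm inboard of the hole it yields from about 3 N and is flush at about 9 N, against a firm stop; nothing latches, it springs up if let go
- hole (a point): centre of the empty fastener hole (11 mm, in a 17 mm grommet 1 mm proud) at the panel's upper surface, on its centre line, 191 mm from the wing's axis along the frame's -y and 22 mm from the panel's end. Flush: 12 mm above the frame's origin; at the start about 19 mm
- wing (a point): centre of the fastener's upright steel wing: 40 mm long (its y), 10 mm thick (its x), 20 mm high, its foot on a 34 mm disc 3 mm thick. This centre is 13 mm above the panel's top, the wing's top 10 mm higher. A dark slot runs along the wing's top, along its y
- fastener (a joint): wing angle (rad): 0 = slot in line with the two engraved lines, which run along the frame's y: end locked. Positive = counter-clockwise from above (wing yaw = frame yaw + angle). Starts at 0.95 to 1.4, can overrun to a stop at -0.35. Friction about 0.13 N m; stays where left. Its cam draws the wing end down as it turns: that end stands 2.5 mm per rad too high
- dish: bystander: white ceramic bowl, 90 mm across, 30 mm high, standing on the shelf past the wing end of the frame. Origin: centre of its underside
- keys: bystander: steel ring, 37 mm across, with three house keys fanned out from it away from the frame, lying flat past the wing end of the frame, 80 mm long over all, 3 mm thick. Origin: centre of the ring, underside
- case: bystander: black sunglasses case, 155 x 60 x 43 mm, lying across the shelf past the hole end of the frame. Origin: centre of its underside
- torch: bystander: small aluminium torch lying across the shelf between the frame and the case, 105 mm long, 28 mm thick. Origin: centre of its underside

How it is judged:
By the outcome, as a careful person would: the job done as asked, in the order asked, and still so for the second after the job is handed in, while the arm keeps its last pose, push and grip.
It also fails if it takes over 38 s, if anything falls off the work surface, if the arm or the gripper's body presses on something with over 40 N, if the wrist force passes 120 N, or if a joint passes its speed limit or range.

## Working session

There is one attempt and no reset: what is moved stays moved. The work goes in short steps, Python scripts to look and compute and a tool call to move; the robot and the scene stay as the last step left them, time stands still between calls to the robot, and variables do not carry over. Pictures are saved under pics/ and viewed, about 8 in all and at most 12, crops included, and the job is handed in when it is done.

Besides the shell and the picture viewer there is one more tool, called after ">>>" as name(argument=value, ...), one argument or row to a line, values as JSON. servo_tool: Moves the arm, as the interface text tells. Its arguments: {"type":"object","properties":{"deltas":{"type":"string"},"grip_force":{"type":"number"}},"required":["deltas"]}

```bash
mkdir -p pics; cat > h.py <<'E'
import numpy as np, cv2
from workcell import *
from scipy.spatial.transform import Rotation as R
def snap(n,f):
    c=calibration(n); im=grab_frame(n); cv2.imwrite('pics/'+f,im[:,:,::-1]); np.save('pics/'+f+'.npy',np.array([c],dtype=object),allow_pickle=True); return im,c
def cal(f): return np.load('pics/'+f+'.npy',allow_pickle=True)[0]
def K(c): return np.array([[c['fx'],0,c['cx']],[0,c['fy'],c['cy']],[0,0,1.]])
def ray(c,uv,z):
    p=cv2.undistortPoints(np.array(uv,float).reshape(-1,1,2),K(c),np.array(c['dist'],float)).reshape(-1,2)
    T=np.linalg.inv(np.array(c['world_to_cam'])); o=T[:3,3]; d=np.c_[p,np.ones(len(p))]@T[:3,:3].T
    z=np.broadcast_to(z,len(p)); return o+d*((z-o[2])/d[:,2])[:,None]
def proj(c,P):
    T=np.array(c['world_to_cam']); return cv2.projectPoints(np.array(P,float).reshape(-1,3),cv2.Rodrigues(T[:3,:3])[0],T[:3,3],K(c),np.array(c['dist'],float))[0].reshape(-1,2)
E
python3 - <<'E'
from h import *
for n in('top','scene'):
    im,c=snap(n,n+'1.png'); T=np.linalg.inv(np.array(c['world_to_cam'])); print(n,T[:3,3],T[:3,2],c['fx'])
s=read_state(); print(s['tool_pos'],s['eef_rot'],s['time_s'],s['ft_force'])
E
```

```text
top [0.52291525 0.03021126 1.12042515] [ 0.04093908 -0.00579833 -0.99914482] 468.91341331966913
scene [ 1.04700157 -0.44236973  0.57859367] [-0.59683165  0.56907181 -0.56564057] 368.2280391097305
[ 0.20158663 -0.59075551  0.19787039] [-2.55395859e+00  1.82719570e+00  2.44889169e-03] 0.1 [-0.19218052  1.01445017 -0.22811579]
```

View pics/top1.png

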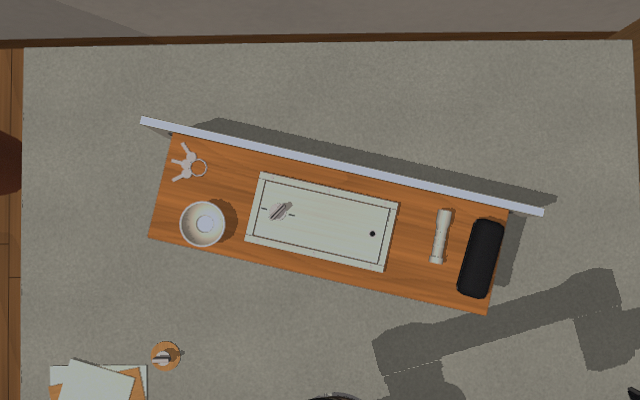

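View pics/scene1.png

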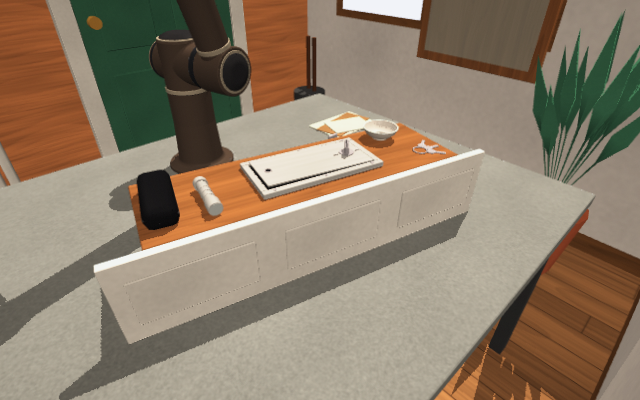

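The top picture shows the frame corners at about (261,172), (398,203), (383,271) and (245,240). The wing is at about (281,211) and the hole at (373,234). The torch and case are to the right; the bowl and keys are to the left.

```bash
python3 - <<'E'
from h import *
c=cal('top1.png')
fc=ray(c,[(261,172),(398,203),(383,271),(245,240)],.192); print('corners',fc.round(4)); ctr=fc.mean(0)
d=(fc[0]+fc[3]-fc[1]-fc[2])/2; yaw=np.arctan2(-d[0],d[1]); print(ctr,'yaw',yaw,np.linalg.norm(d[:2]))
h=ray(c,[(373,234)],.199)[0]; print('hole',h)
u=np.array([-np.sin(yaw),np.cos(yaw)])
print('pred wing',ctr[:2]+88*u/1000,'pred hole',ctr[:2]-103*u/1000)
print('wing img',ray(c,[(281,211)],.205))
im=cv2.imread('pics/top1.png'); a=cv2.resize(im[185:240,245:325],None,fx=9,fy=9,interpolation=cv2.INTER_CUBIC); cv2.imwrite('pics/w1.png',a)
E
```

```text
corners [[ 0.6128  0.1445  0.192 ]
 [ 0.5473 -0.1264  0.192 ]
 [ 0.4136 -0.094   0.192 ]
 [ 0.4786  0.1774  0.192 ]]
[0.51303512 0.02537782 0.192     ] yaw -0.23614662265707737 0.27891177686683305
hole [ 0.48694736 -0.07481028  0.199     ]
pred wing [0.53362342 0.11093553] pred hole [ 0.48893745 -0.07476359]
wing img [[0.53461339 0.10462174 0.205     ]]
```

View pics/w1.png

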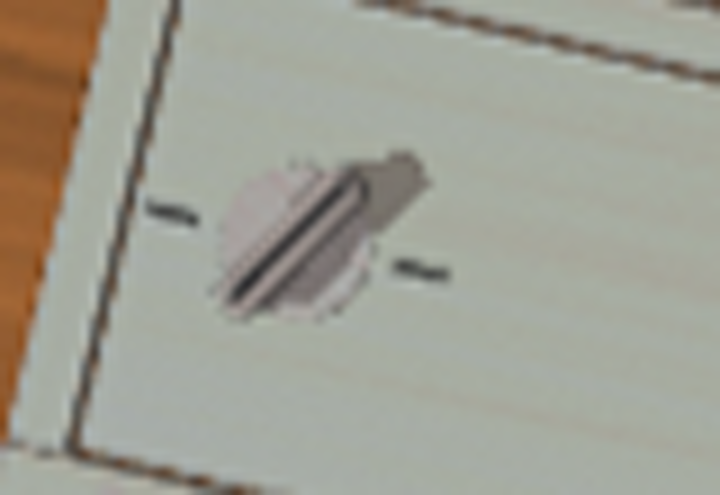

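```bash
cat >> h.py <<'E'
def delta(pos,yaw,tilt=None):
    """shift(mm)/turn(deg) in tool axes to reach pos, tool-x yaw, pointing down; tilt = world rotvec applied after"""
    s=read_state(); R0=R.from_rotvec(s['eef_rot']); Rt=R.from_euler('z',yaw)*R.from_euler('x',np.pi)
    if tilt is not None: Rt=R.from_rotvec(tilt)*Rt
    return (R0.inv().apply(np.array(pos)-s['tool_pos'])*1e3).round(1), np.degrees((R0.inv()*Rt).as_rotvec()).round(2)
E
python3 - <<'E'
from h import *
c=cal('top1.png')
e=ray(c,[(271.1,218.1),(285.2,205)],.2175); print(e,e.mean(0)); d=e[0]-e[1]; y=np.arctan2(-d[0],d[1]); print('wing yaw',y)
print('dish,keys,torch',ray(c,[(203,223),(190,165),(440,236)],.19).round(3))
m=e.mean(0); print(delta([m[0],m[1],.34],y))
E
```

```text
[[0.52107801 0.12279539 0.2175    ]
 [0.54588496 0.09539218 0.2175    ]] [0.53348149 0.10909378 0.2175    ]
wing yaw 0.7357119799397748
dish,keys,torch [[ 0.513  0.261  0.19 ]
 [ 0.629  0.286  0.19 ]
 [ 0.481 -0.209  0.19 ]]
(array([-555.5, -540.1, -140.9]), array([-1.2000e-01,  7.0000e-02, -1.1332e+02]))
```

>>> servo_tool(
  deltas="0.05 0 0 -0.05 0 0 0; 0.05 0 0 -0.1 0 0 0; 0.05 0 0 -0.141 0 0 0; 0.05 -0.5555 -0.540 -0.141 0 0 -113.3; 0.05 -0.5555 -0.540 -0.141 0 0 -113.3; 0.05 -0.5555 -0.540 -0.141 0 0 -113.3; 0.05 -0.5555 -0.540 -0.141 0 0 -113.3; 0.05 -0.5555 -0.540 -0.141 0 0 -113.3; 0.05 -0.5555 -0.540 -0.141 0 0 -113.3; 0.05 -0.5555 -0.540 -0.141 0 0 -113.3; 0.05 -0.5555 -0.540 -0.141 0 0 -113.3; 0.05 -0.5555 -0.540 -0.141 0 0 -113.3; 0.05 -0.5555 -0.540 -0.141 0 0 -113.3; 0.05 -0.5555 -0.540 -0.141 0 0 -113.3; 0.05 -0.5555 -0.540 -0.141 0 0 -113.3; 0.05 -0.5555 -0.540 -0.141 0 0 -113.3; 0.05 -0.5555 -0.540 -0.141 0 0 -113.3; 0.05 -0.5555 -0.540 -0.141 0 0 -113.3; 0.05 -0.5555 -0.540 -0.141 0 0 -113.3; 0.05 -0.5555 -0.540 -0.141 0 0 -113.3",
  grip_force=50,
)

```text
time_s: 2.1
tool_pos: [0.5339, 0.1118, 0.3388]
eef_rot: [-2.928, -1.135, 0.002]
ft_force: [-0.5, -0.1, 0.1]
grip_width: 0.0496
```

>>> servo_tool(
  deltas="0.05 0 0 0 0 0 0; 0.05 0 0 0 0 0 0; 0.05 0 0 0 0 0 0",
)

```text
time_s: 2.4
tool_pos: [0.5331, 0.1074, 0.34]
eef_rot: [2.932, 1.127, -0.0]
ft_force: [0.3, -1.2, 0.1]
grip_width: 0.0498
```

```bash
python3 - <<'E'
from h import *
im,c=snap('wrist','wr1.png'); s=read_state(); print(s['tool_pos'],s['joint_pos'],s['ft_force'],s['grip_width'])
T=np.linalg.inv(np.array(c['world_to_cam'])); print(T[:3,3],T[:3,2]); print('pred wing px',proj(c,[[.5335,.109,.2175]]))
print(delta([.5335,.109,.34],.736))
E
```

```text
[0.53320031 0.10735462 0.34013207] [ 1.18761560e-01  5.21029037e-02  1.65134355e+00 -2.20811448e-04
  1.43803612e+00 -6.14837939e-01] [0.65055753 0.1334083  0.13554625] 0.04956611935102867
[0.48647782 0.16006682 0.51358019] [ 0.1831034  -0.20480745 -0.9615233 ]
pred wing px [[321.98502097 184.47284104]]
(array([ 1.3, -1. ,  0.1]), array([ 0.01,  0.  , -0.14]))
```

View pics/wr1.png

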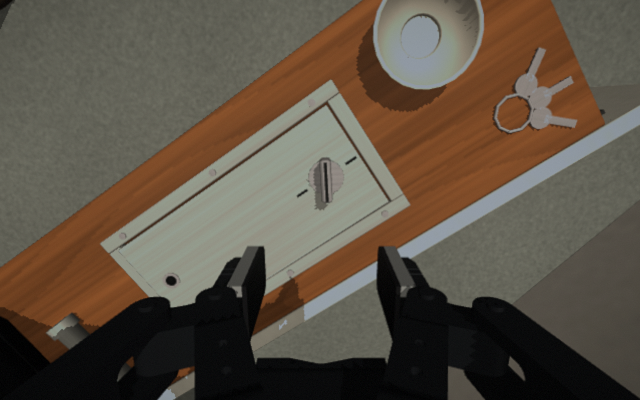

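The wrist picture shows the wing's slot centred near (325,181), the engraved lines near (303,193) and (351,160), and the hole at (172,280). I'll refine these values numerically.

```bash
python3 - <<'E'
from h import *
c=cal('wr1.png'); im=cv2.imread('pics/wr1.png'); g=cv2.cvtColor(im,cv2.COLOR_BGR2GRAY)
def blob(x0,y0,x1,y1,t):
    m=(g[y0:y1,x0:x1]<t).astype(np.uint8); n,l,st,ce=cv2.connectedComponentsWithStats(m)
    for k in range(1,n):
        if st[k,4]<12: continue
        ys,xs=np.where(l==k); (cx,cy),(w,h),a=cv2.minAreaRect(np.c_[xs+x0,ys+y0].astype(np.float32)); print(k,st[k,4],(cx,cy),(w,h),a)
for t in(60,80): print(t); blob(295,150,360,215,t); blob(160,268,185,292,t)
print('lines',ray(c,[(303,193),(351,160)],.1945),'hole',ray(c,[(172,280)],.199))
cv2.imwrite('pics/w2.png',cv2.resize(im[145:220,285:365],None,fx=8,fy=8,interpolation=cv2.INTER_CUBIC))
E
```

```text
60
2 18 (350.5769348144531, 160.11538696289062) (1.3867504596710205, 10.816654205322266) 56.3099365234375
3 86 (325.8149108886719, 181.98342895507812) (38.10515594482422, 2.154911994934082) 86.98721313476562
4 14 (302.076904296875, 192.61538696289062) (1.1094003915786743, 9.429903030395508) 56.30992889404297
1 70 (170.5, 280.0) (8.0, 9.0) 90.0
80
2 25 (350.5769348144531, 160.11538696289062) (1.941450834274292, 10.816654205322266) 56.3099365234375
4 116 (325.8456726074219, 182.48672485351562) (39.08648681640625, 3.1899492740631104) 87.79740142822266
6 13 (320.0, 180.0) (12.0, 0.0) -90.0
7 21 (301.5, 193.00003051757812) (1.6641007661819458, 10.816654205322266) 56.3099365234375
1 84 (171.0, 280.5) (10.0, 9.0) 0.0
lines [[0.52918935 0.08653987 0.1945    ]
 [0.5416354  0.14070346 0.1945    ]] hole [[ 0.48962525 -0.07071654  0.199     ]]
```

View pics/w2.png

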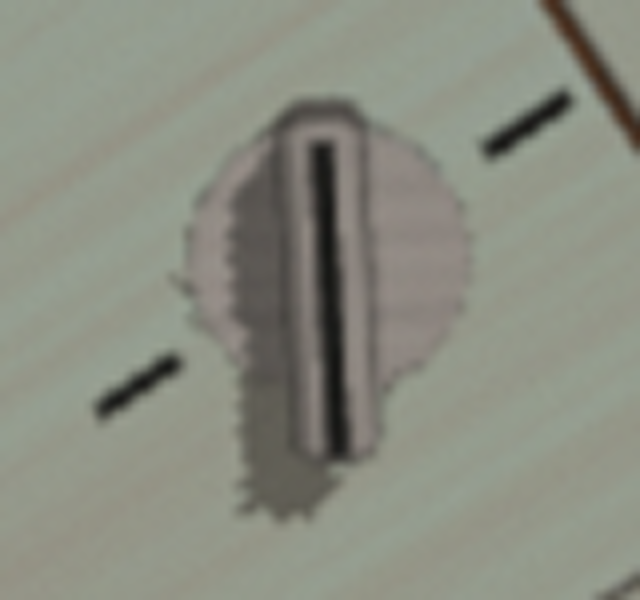

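```bash
python3 - <<'E'
from h import *
c=cal('wr1.png')
e=ray(c,[(325,162.9),(327.1,202.5)],.2175); m=e.mean(0); d=e[0]-e[1]; y=np.arctan2(-d[0],d[1]); print(e,m,'wing yaw',y)
h=ray(c,[(171,280.3)],.199)[0]; d=m-h; print('hole',h,'dist',np.hypot(*d[:2]),'frame yaw',np.arctan2(-d[0],d[1]))
L=ray(c,[(301.8,192.9),(350.6,160.1)],.1945);print('lines mid',L.mean(0)); d=L[1]-L[0]; print(np.arctan2(-d[0],d[1]))
print(delta([m[0],m[1],.2005],y))
E
```

```text
[[0.52254224 0.12509958 0.2175    ]
 [0.54807941 0.09969609 0.2175    ]] [0.53531083 0.11239784 0.2175    ] wing yaw 0.7880222407828319
hole [ 0.4890675  -0.07166983  0.199     ] dist 0.18978764742173718 frame yaw -0.24613600309504768
lines mid [0.53484271 0.11311319 0.1945    ]
-0.23670310265067046
(array([  4.9,  -2.4, 139.6]), array([ 0.01,  0.  , -3.12]))
```

>>> servo_tool(
  deltas="0.05 0.0049 -0.0024 0.03 0 0 -3.1; 0.05 0.0049 -0.0024 0.06 0 0 -3.1; 0.05 0.0049 -0.0024 0.09 0 0 -3.1; 0.05 0.0049 -0.0024 0.11 0 0 -3.1; 0.05 0.0049 -0.0024 0.125 0 0 -3.1; 0.05 0.0049 -0.0024 0.134 0 0 -3.1; 0.05 0.0049 -0.0024 0.138 0 0 -3.1; 0.05 0.0049 -0.0024 0.138 0 0 -3.1; 0.05 0.0049 -0.0024 0.138 0 0 -3.1",
)

```text
time_s: 3.35
tool_pos: [0.5364, 0.1137, 0.2031]
eef_rot: [2.9, 1.208, 0.003]
ft_force: [0.4, -0.0, -0.2]
grip_width: 0.0499
```

>>> servo_tool(
  deltas="0.03 0 0 0 0 0 0; 0.02 0 0 0 0 0 0; 0.014 0 0 0 0 0 0; 0.0 0 0 0 0 0 0; 0.0 0 0 0 0 0 0; 0.0 0 0 0 0 0 0; 0.0 0 0 0 0 0 0",
)

```text
time_s: 4.05
tool_pos: [0.5355, 0.1137, 0.2019]
eef_rot: [-2.9, -1.208, 0.0]
ft_force: [-0.1, -0.5, -0.0]
grip_width: 0.0001
```

```bash
python3 - <<'E'
from h import *
s=read_state(); print(s['tool_pos'],s['ft_force'],s['moment'],s['grip_width'])
print(R.from_rotvec(s['eef_rot']).as_matrix()[:,0])
im,c=snap('wrist','wr2.png')
E
```

```text
[0.5354691  0.11365841 0.20191706] [-0.11514761 -0.49975436 -0.00298834] [0.07731896 0.03409254 0.02581069] 9.687242040671258e-05
[ 7.04138969e-01  7.10062186e-01 -7.26464403e-05]
```

View pics/wr2.png

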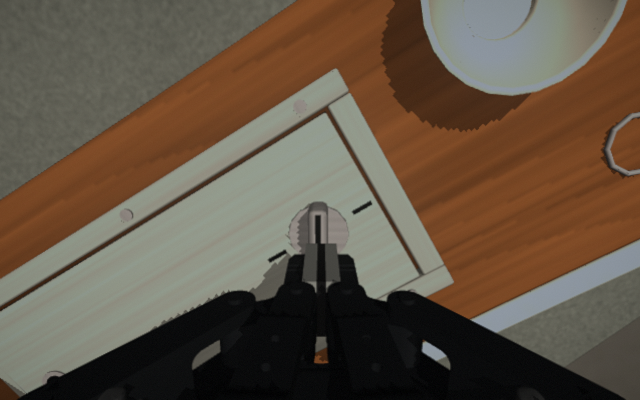

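The fingers read fully shut (0.1 mm), and the wing shows ahead of them at about (318,225), so the grasp missed. I'll project the known points to see where the fingers are relative to the wing.

```bash
python3 - <<'E'
from h import *
c=cal('wr2.png'); s=read_state(); t=s['tool_pos']; Rm=R.from_rotvec(s['eef_rot']).as_matrix()
for n,o in dict(tcp=[0,0,0],grasp=[0,0,-.019],padL=[-.011,0,0],padfront=[0,-.011,0],gfront=[0,-.011,-.019]).items(): print(n,proj(c,t+Rm@np.array(o)))
for z in(.2175,.2075,.197): print('wing',z,proj(c,[.5353,.1124,z]))
wy=.78; u=np.array([-np.sin(wy),np.cos(wy),0])
for k in(-.02,.02): print('end',k,proj(c,np.array([.5353,.1124,.2175])+k*u))
im=cv2.imread('pics/wr2.png'); cv2.imwrite('pics/w3.png',cv2.resize(im[190:310,250:390],None,fx=5,fy=5,interpolation=cv2.INTER_CUBIC))
E
```

```text
tcp [[319.94939841 237.62445315]]
grasp [[319.84016531 252.25684153]]
padL [[299.73271987 237.65578938]]
padfront [[319.90050529 218.46657736]]
gfront [[319.78395608 231.23523828]]
wing 0.2175 [[317.81422447 250.75366189]]
wing 0.2075 [[317.98272455 242.91327688]]
wing 0.197 [[318.14132424 235.53202382]]
end -0.02 [[317.59837678 286.47461826]]
end 0.02 [[318.04281144 212.73318209]]
```

View pics/w3.png

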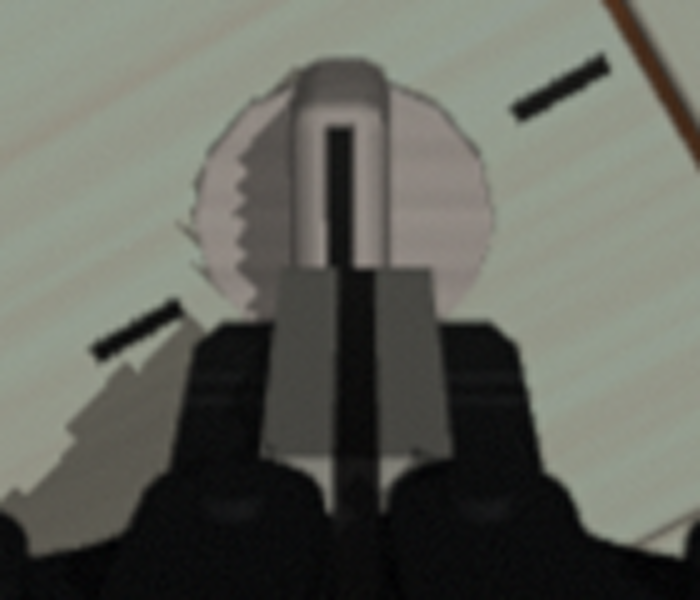

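```bash
python3 - <<'E'
from h import *
def tri(obs):
    A=np.zeros((3,3));b=np.zeros(3)
    for f,uv in obs:
        c=cal(f); p0=ray(c,[uv],.2)[0]; o=np.linalg.inv(np.array(c['world_to_cam']))[:3,3]; d=(p0-o)/np.linalg.norm(p0-o); M=np.eye(3)-np.outer(d,d); A+=M;b+=M@o
    return np.linalg.solve(A,b)
w=lambda x,y:(250+x/5,190+y/5); v=lambda x,y:(285+x/8,145+y/8)
print('slot front',tri([('wr1.png',v(320,143)),('wr2.png',w(341,125))]))
print('lineR far',tri([('wr1.png',v(570,97)),('wr2.png',w(605,62))]))
print('lineR near',tri([('wr1.png',v(488,153)),('wr2.png',w(517,112))]))
print('lineL far',tri([('wr1.png',v(98,412)),('wr2.png',w(97,352))]))
print('lineL near',tri([('wr1.png',v(180,360)),('wr2.png',w(180,303))]))
c=cal('wr2.png'); s=read_state(); t=s['tool_pos']; Rm=R.from_rotvec(s['eef_rot']).as_matrix()
for z in(0,-.01,-.02,-.03): print(z,[proj(c,t+Rm@np.array([x,-.011,z]))[0].round(1).tolist() for x in(-.008,.008)])
E
```

```text
slot front [0.52322128 0.12456258 0.21233311]
lineR far [0.54434354 0.14567033 0.1892832 ]
lineR near [0.54190314 0.13427098 0.1882634 ]
lineL far [0.52773373 0.07939218 0.19135018]
lineL near [0.53071004 0.09071035 0.19068267]
0 [[305.0, 218.5], [334.8, 218.4]]
-0.01 [[304.1, 224.9], [335.6, 224.8]]
-0.02 [[303.1, 232.0], [336.5, 232.0]]
-0.03 [[302.0, 240.0], [337.4, 240.0]]
```

```bash
python3 - <<'E'
from h import *
im,c=snap('scene','sc2.png'); s=read_state(); t=s['tool_pos']; p=proj(c,[t,t+[0,0,.019],t+[0,0,.033],t+[0,0,.073]]); print(p.round(1))
x,y=int(p[0,0])-50,int(p[0,1])-65
a=cv2.resize(im[y:y+90,x:x+100,::-1],None,fx=7,fy=7,interpolation=cv2.INTER_CUBIC)
for q in p[:3]: cv2.drawMarker(a,tuple(int(k) for k in ((q-[x,y])*7)),(0,0,255),0,14,1)
cv2.imwrite('pics/sc2c.png',a)
E
```

```text
[[346.4 149.1]
 [346.8 141.4]
 [347.1 135.7]
 [348.  118.6]]
```

View pics/sc2c.png

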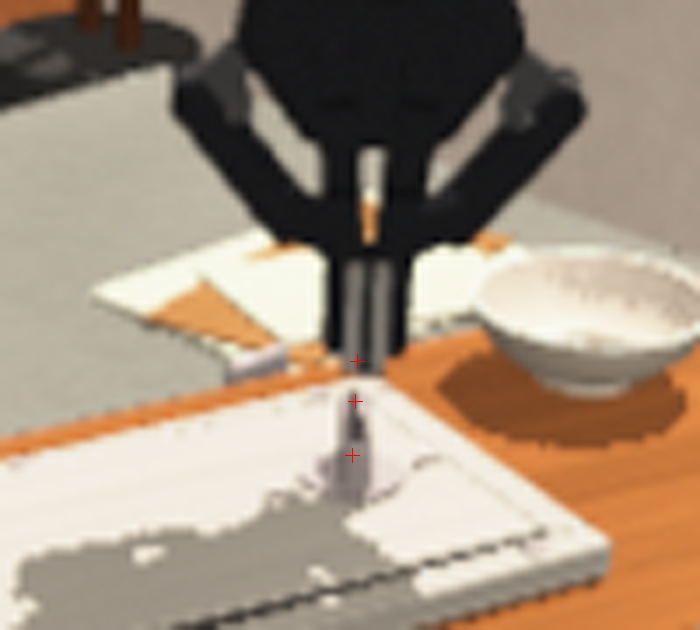

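The scene view agrees with the wrist view. The real fingertips stop about 27 mm short of the reported TCP, just above the wing. I'll open the gripper and go lower in small steps while watching the force.

>>> servo_tool(
  deltas="0.035 0 0 0 0 0 0; 0.035 0 0 0 0 0 0; 0.035 0 0 0 0 0 0; 0.035 0 0 0.006 0 0 0; 0.035 0 0 0.012 0 0 0; 0.035 0 0 0.016 0 0 0; 0.035 0 0 0.016 0 0 0",
)

```text
time_s: 4.85
tool_pos: [0.5346, 0.1135, 0.1846]
eef_rot: [-2.899, -1.208, 0.004]
ft_force: [-0.0, 0.9, -0.0]
grip_width: 0.035
```

>>> servo_tool(
  deltas="0.035 0 0 0.003 0 0 0; 0.035 0 0 0.006 0 0 0; 0.035 0 0 0.009 0 0 0; 0.035 0 0 0.009 0 0 0",
)

```text
time_s: 5.25
tool_pos: [0.5351, 0.1136, 0.1764]
eef_rot: [-2.9, -1.208, 0.002]
ft_force: [-0.2, 0.2, -0.4]
grip_width: 0.0351
```

>>> servo_tool(
  deltas="0.02 0 0 0 0 0 0; 0.0 0 0 0 0 0 0; 0.0 0 0 0 0 0 0; 0.0 0 0 0 0 0 0; 0.0 0 0 0 0 0 0; 0.0 0 0 0 0 0 0",
)

```text
time_s: 5.85
tool_pos: [0.5345, 0.1126, 0.1772]
eef_rot: [2.899, 1.208, -0.004]
ft_force: [-3.1, -3.1, 3.8]
grip_width: 0.0084
```

>>> servo_tool(
  deltas="0 0 0 0.0002 0 0 5; 0 0 0 0.0005 0 0 11; 0 0 0 0.0007 0 0 17; 0 0 0 0.001 0 0 23; 0 0 0 0.0013 0 0 29; 0 0 0 0.0015 0 0 35; 0 0 0 0.0018 0 0 41; 0 0 0 0.002 0 0 47; 0 0 0 0.0023 0 0 53; 0 0 0 0.0025 0 0 57; 0 0 0 0.0025 0 0 59; 0 0 0 0.0025 0 0 59; 0 0 0 0.0025 0 0 59",
)

```text
time_s: 7.15
tool_pos: [0.5354, 0.1131, 0.1747]
eef_rot: [3.118, -0.375, -0.0]
ft_force: [-1.9, -3.9, 2.1]
grip_width: 0.0082
```

```bash
python3 - <<'E'
from h import *
s=read_state(); X=R.from_rotvec(s['eef_rot']).as_matrix()[:,0]; print(s['tool_pos'],np.arctan2(X[1],X[0]),s['ft_force'],s['moment'],s['grip_width'])
E
```

```text
[0.53535281 0.11305665 0.17468075] -0.23935042483766977 [-1.87384924 -3.91213274  2.13224893] [-0.61449834  0.43877383  0.02773116] 0.008175130687258702
```

Yaw −0.239, as planned. I'll let go, rise and look.

>>> servo_tool(
  deltas="0.03 0 0 0 0 0 0; 0.035 0 0 0 0 0 0; 0.035 0 0 0 0 0 0; 0.035 0 0 -0.02 0 0 0; 0.035 0 0 -0.06 0 0 0; 0.035 0 0 -0.11 0 0 0; 0.035 0 0 -0.13 0 0 0; 0.035 0 0 -0.13 0 0 0; 0.035 0 0 -0.13 0 0 0; 0.035 0 0 -0.13 0 0 0",
)

```text
time_s: 8.15
tool_pos: [0.5342, 0.1136, 0.3021]
eef_rot: [3.118, -0.376, -0.006]
ft_force: [-0.1, 0.4, 0.3]
grip_width: 0.035
```

```bash
python3 - <<'E'
from h import *
im,c=snap('wrist','wr3.png'); p=proj(c,[.535,.1125,.215])[0]; print(p)
x,y=int(p[0])-40,int(p[1])-35
cv2.imwrite('pics/w4.png',cv2.resize(im[y:y+70,x:x+80,::-1],None,fx=8,fy=8,interpolation=cv2.INTER_CUBIC)); print(x,y)
E
```

```text
[323.0379109  197.06900668]
283 162
```

View pics/w4.png

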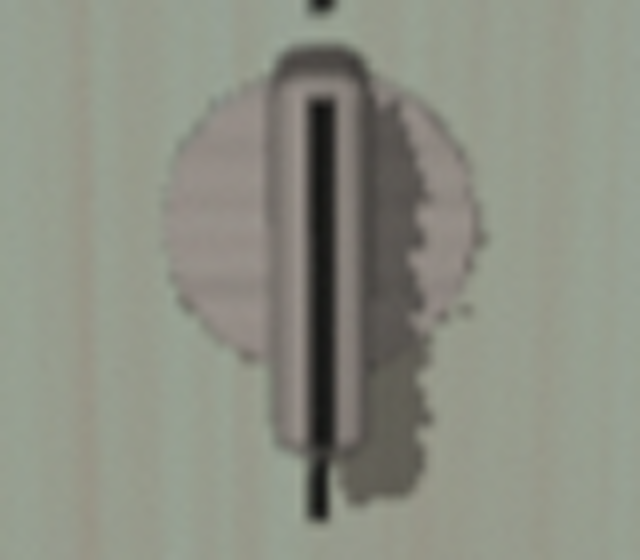

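The slot runs from (320,97) to (320,445) in the crop, and the engraved lines sit at (321,5) and (318,490). They line up within about 0.01 rad. Next I'll shut the fingers and move to the press point.

```bash
python3 - <<'E'
from h import *
y=-.239;u=np.array([-np.sin(y),np.cos(y)]); w=np.array([.535,.1127]); p=w-.126*u; print(p)
print(delta([*p,.19],y))
E
```

```text
[ 0.50517187 -0.00971847]
(array([  1.7, 126.5, 112.1]), array([ 0.08,  0.24, -0.07]))
```

>>> servo_tool(
  deltas="0 0.0017 0.03 0 0 0 0; 0 0.0017 0.07 0 0 0 0; 0 0.0017 0.11 0 0 0 0; 0 0.0017 0.1265 0.02 0 0 0; 0 0.0017 0.1265 0.06 0 0 0; 0 0.0017 0.1265 0.09 0 0 0; 0 0.0017 0.1265 0.105 0 0 0; 0 0.0017 0.1265 0.112 0 0 0; 0 0.0017 0.1265 0.112 0 0 0; 0 0.0017 0.1265 0.112 0 0 0",
)

```text
time_s: 9.2
tool_pos: [0.5075, -0.0096, 0.1928]
eef_rot: [-3.119, 0.376, -0.001]
ft_force: [-0.3, -0.3, 0.0]
grip_width: -0.0004
```

>>> servo_tool(
  deltas="0 0 0 0.003 0 0 0; 0 0 0 0.006 0 0 0; 0 0 0 0.009 0 0 0; 0 0 0 0.012 0 0 0; 0 0 0 0.014 0 0 0; 0 0 0 0.014 0 0 0; 0 0 0 0.014 0 0 0",
)

```text
time_s: 9.9
tool_pos: [0.5071, -0.0096, 0.1784]
eef_rot: [-3.119, 0.376, 0.0]
ft_force: [-0.4, 0.6, 0.1]
grip_width: 0.0003
```

>>> servo_tool(
  deltas="0 0 0 0.001 0 0 0; 0 0 0 0.002 0 0 0; 0 0 0 0.002 0 0 0; 0 0 0 0.002 0 0 0; 0 0 0 0.002 0 0 0",
)

```text
time_s: 10.4
tool_pos: [0.5071, -0.0096, 0.1765]
eef_rot: [-3.119, 0.376, -0.0]
ft_force: [-0.4, 0.0, 0.4]
grip_width: 0.0001
```

>>> servo_tool(
  deltas="0 0 0 0.001 0 0 0; 0 0 0 0.002 0 0 0; 0 0 0 0.002 0 0 0; 0 0 0 0.002 0 0 0; 0 0 0 0.002 0 0 0",
)

```text
time_s: 10.9
tool_pos: [0.5071, -0.0096, 0.1745]
eef_rot: [-3.119, 0.376, -0.0]
ft_force: [-0.3, 0.1, -0.2]
grip_width: -0.0002
```

>>> servo_tool(
  deltas="0 -0.0018 0 0.001 0 0 0; 0 -0.0018 0 0.002 0 0 0; 0 -0.0018 0 0.003 0 0 0; 0 -0.0018 0 0.003 0 0 0; 0 -0.0018 0 0.003 0 0 0",
)

```text
time_s: 11.4
tool_pos: [0.5053, -0.0092, 0.1714]
eef_rot: [3.119, -0.376, -0.0]
ft_force: [-0.1, 0.5, -0.0]
grip_width: -0.0
```

>>> servo_tool(
  deltas="0 0 0 0.001 0 0 0; 0 0 0 0.002 0 0 0; 0 0 0 0.002 0 0 0; 0 0 0 0.002 0 0 0",
)

```text
time_s: 11.8
tool_pos: [0.5053, -0.0092, 0.1694]
eef_rot: [-3.119, 0.376, 0.0]
ft_force: [0.3, 0.1, 0.6]
grip_width: 0.0
```

>>> servo_tool(
  deltas="0 0 0 0.001 0 0 0; 0 0 0 0.002 0 0 0; 0 0 0 0.002 0 0 0; 0 0 0 0.002 0 0 0",
)

```text
time_s: 12.2
tool_pos: [0.5053, -0.0092, 0.1674]
eef_rot: [3.119, -0.376, -0.0]
ft_force: [0.4, -0.2, 0.1]
grip_width: 0.0001
```

>>> servo_tool(
  deltas="0 0 0 0.001 0 0 0; 0 0 0 0.002 0 0 0; 0 0 0 0.002 0 0 0; 0 0 0 0.002 0 0 0",
)

```text
time_s: 12.6
tool_pos: [0.5053, -0.0092, 0.1654]
eef_rot: [-3.119, 0.376, 0.0]
ft_force: [0.1, -0.0, 0.3]
grip_width: -0.0001
```

>>> servo_tool(
  deltas="0 0 0 0.001 0 0 0; 0 0 0 0.002 0 0 0; 0 0 0 0.002 0 0 0; 0 0 0 0.002 0 0 0",
)

```text
time_s: 13.0
tool_pos: [0.5057, -0.0093, 0.1641]
eef_rot: [3.119, -0.376, 0.001]
ft_force: [-1.6, 0.7, 5.0]
grip_width: 0.0
```

>>> servo_tool(
  deltas="0 0 0 0.001 0 0 0; 0 0 0 0.001 0 0 0; 0 0 0 0.001 0 0 0",
)

```text
time_s: 13.3
tool_pos: [0.5058, -0.0094, 0.1631]
eef_rot: [3.119, -0.376, 0.002]
ft_force: [-1.5, -1.0, 5.3]
grip_width: -0.0
```

>>> servo_tool(
  deltas="0 0 0 0.001 0 0 0; 0 0 0 0.002 0 0 0; 0 0 0 0.002 0 0 0; 0 0 0 0.002 0 0 0",
)

```text
time_s: 13.7
tool_pos: [0.506, -0.0095, 0.1616]
eef_rot: [3.119, -0.376, 0.002]
ft_force: [-0.9, 0.4, 8.2]
grip_width: -0.0002
```

>>> servo_tool(
  deltas="0 0 0 0.001 0 0 0; 0 0 0 0.002 0 0 0; 0 0 0 0.002 0 0 0; 0 0 0 0.002 0 0 0",
)

```text
time_s: 14.1
tool_pos: [0.5062, -0.0096, 0.1601]
eef_rot: [3.118, -0.376, 0.003]
ft_force: [-1.7, -1.1, 10.8]
grip_width: 0.0002
```

>>> servo_tool(
  deltas="0 0 0 0.001 0 0 0; 0 0 0 0.001 0 0 0; 0 0 0 0.001 0 0 0",
)

```text
time_s: 14.4
tool_pos: [0.5063, -0.0096, 0.1596]
eef_rot: [3.118, -0.376, 0.003]
ft_force: [-3.6, -0.4, 11.1]
grip_width: 0.0001
```

>>> servo_tool(
  deltas="0 0 0 0.001 0 0 0; 0 0 0 0.001 0 0 0; 0 0 0 0.001 0 0 0",
)

```text
time_s: 14.7
tool_pos: [0.5067, -0.0097, 0.1594]
eef_rot: [3.118, -0.376, 0.004]
ft_force: [-4.4, -1.6, 14.9]
grip_width: 0.0002
```

>>> servo_tool(
  deltas="0 0 0 0.001 0 0 0; 0 0 0 0.001 0 0 0; 0 0 0 0.001 0 0 0",
)

```text
time_s: 15.0
tool_pos: [0.507, -0.0098, 0.1593]
eef_rot: [3.118, -0.375, 0.005]
ft_force: [-5.4, -0.8, 18.6]
grip_width: 0.0004
```

The height has stopped at 0.159 while the force rose from 11 to 18.6 N, so the panel is on its stop. I'll take one check picture from the scene and wrist cameras.

```bash
python3 - <<'E'
from h import *
a,c=snap('scene','sc3.png'); b,d=snap('top','top3.png'); s=read_state(); print(s['time_s'],s['tool_pos'],s['ft_force'])
y=-.239;u=np.array([-np.sin(y),np.cos(y)]); h=np.array([.535,.1127])-.191*u
for z in(.192,.199): print('hole px z',z,'scene',proj(c,[*h,z]).round(1),'top',proj(d,[*h,z]).round(1))
A=cv2.resize(a[115:215,225:395,::-1],None,fx=4.5,fy=4.5,interpolation=cv2.INTER_CUBIC); B=cv2.resize(b[150:290,140:520,::-1],(765,282)); 
cv2.imwrite('pics/f.png',np.vstack([A[:300+18],B]))
E
```

```text
15.1 [ 0.5069914  -0.00980479  0.15926652] [-4.3413616  -1.15504156 19.35853343]
hole px z 0.192 scene [[267.7 173.1]] top [[371.6 232.4]]
hole px z 0.199 scene [[267.4 170.2]] top [[372.  232.6]]
```

View pics/f.png

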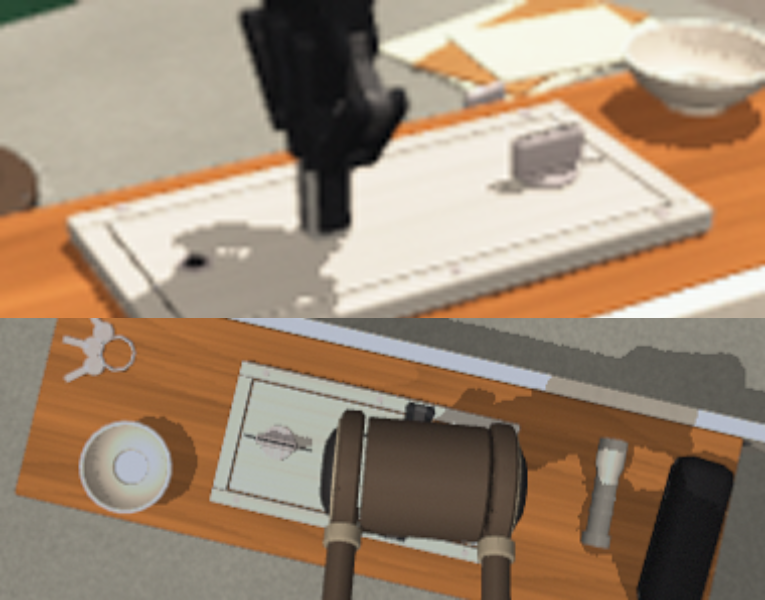

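The panel looks flush, with its outline closed all round. The hole is open at about (195,260) in the upper crop, and the gripper is clear of it. The wrist link high above slightly overhangs the hole, so I'll lift, lean the hand 10° towards the wing and press again.

>>> servo_tool(
  deltas="0 -0.001 0 -0.006 0 0 0; 0 -0.0015 0 -0.014 0 0 0; 0 -0.0015 0.005 -0.016 -4 0 0; 0 -0.0015 0.010 -0.016 -8 0 0; 0 -0.0015 0.0137 -0.016 -10 0 0; 0 -0.0015 0.0137 -0.016 -10 0 0; 0 -0.0015 0.0137 -0.016 -10 0 0",
)

```text
time_s: 15.8
tool_pos: [0.5, -0.0218, 0.1707]
eef_rot: [2.948, -0.355, -0.033]
ft_force: [0.5, -0.3, 1.1]
grip_width: 0.0
```

```bash
python3 - <<'E'
from h import *
s=read_state(); M=R.from_rotvec(s['eef_rot']).as_matrix(); t=s['tool_pos']; print(t,M[:,2],s['ft_force'],s['joint_pos'].round(3) if hasattr(s['joint_pos'],'round') else s['joint_pos'])
y=-.239;u=np.array([-np.sin(y),np.cos(y)]);n=np.array([np.cos(y),np.sin(y)]); h=np.array([.535,.1127])-.191*u
for nm,o in(('tip',[0,0,-.033]),('edge',[0,-.011,-.033]),('edge2',[0,.011,-.033])):
    p=t+M@np.array(o); print(nm,p,'inboard',(p[:2]-h)@u,'across',(p[:2]-h)@n)
print('down in tool',M.T@[0,0,-1])
E
```

```text
[ 0.50004498 -0.02182539  0.17071136] [-0.04255687 -0.16783638 -0.98489586] [ 0.54227021 -0.30850225  1.11738965] [-0.013  0.135  1.918 -0.187  1.136  0.31 ]
tip [ 0.50144936 -0.01628679  0.20321292] inboard 0.05773715222216354 across -0.0020617807556290004
edge [ 0.5040193  -0.00576215  0.20130837] inboard 0.06857101806029242 across -0.0020563972837725933
edge2 [ 0.49887941 -0.02681143  0.20511747] inboard 0.04690328638403463 across -0.002067164227485463
down in tool [ 0.00150597 -0.17314118  0.98489586]
```

>>> servo_tool(
  deltas="0 0.0015 -0.0004 0.002 0 0 0; 0 0.0015 -0.0007 0.004 0 0 0; 0 0.0015 -0.001 0.006 0 0 0; 0 0.0015 -0.0012 0.007 0 0 0; 0 0.0015 -0.0014 0.008 0 0 0; 0 0.0015 -0.0014 0.008 0 0 0; 0 0.0015 -0.0014 0.008 0 0 0",
)

```text
time_s: 16.5
tool_pos: [0.5025, -0.0231, 0.1645]
eef_rot: [2.946, -0.356, -0.03]
ft_force: [-2.6, -1.4, 6.3]
grip_width: -0.0
```

>>> servo_tool(
  deltas="0 0 -0.0002 0.001 0 0 0; 0 0 -0.0004 0.002 0 0 0; 0 0 -0.0004 0.002 0 0 0; 0 0 -0.0004 0.002 0 0 0",
)

```text
time_s: 16.9
tool_pos: [0.5027, -0.0232, 0.1631]
eef_rot: [2.946, -0.356, -0.029]
ft_force: [-2.6, 0.3, 8.4]
grip_width: -0.0001
```

>>> servo_tool(
  deltas="0 0 -0.0002 0.001 0 0 0; 0 0 -0.0004 0.002 0 0 0; 0 0 -0.0004 0.002 0 0 0; 0 0 -0.0004 0.002 0 0 0",
)

```text
time_s: 17.3
tool_pos: [0.5029, -0.0233, 0.1616]
eef_rot: [2.945, -0.356, -0.028]
ft_force: [-3.5, 0.0, 10.3]
grip_width: -0.0004
```

>>> servo_tool(
  deltas="0 0 -0.0002 0.001 0 0 0; 0 0 -0.0002 0.001 0 0 0; 0 0 -0.0002 0.001 0 0 0",
)

```text
time_s: 17.6
tool_pos: [0.5031, -0.0233, 0.1611]
eef_rot: [2.945, -0.356, -0.028]
ft_force: [-3.8, -0.6, 12.3]
grip_width: -0.0
```

>>> servo_tool(
  deltas="0 0 -0.0002 0.001 0 0 0; 0 0 -0.0002 0.001 0 0 0; 0 0 -0.0002 0.001 0 0 0",
)

```text
time_s: 17.9
tool_pos: [0.5035, -0.0235, 0.1609]
eef_rot: [2.945, -0.356, -0.027]
ft_force: [-4.3, -0.3, 14.6]
grip_width: -0.0001
```

>>> servo_tool(
  deltas="0 0 -0.0002 0.001 0 0 0; 0 0 -0.0002 0.001 0 0 0; 0 0 -0.0002 0.001 0 0 0; 0 0 -0.0002 0.001 0 0 0",
)

```text
time_s: 18.3
tool_pos: [0.5038, -0.0235, 0.1607]
eef_rot: [2.944, -0.356, -0.026]
ft_force: [-5.8, -0.7, 19.0]
grip_width: 0.0002
```

```bash
python3 - <<'E'
from h import *
a,c=snap('scene','sc4.png'); b,d=snap('top','top4.png'); w,e=snap('wrist','wr4.png'); s=read_state(); print(s['time_s'],s['tool_pos'],s['ft_force'])
y=-.239;u=np.array([-np.sin(y),np.cos(y)]); h=np.array([.535,.1127])-.191*u
print('hole top',proj(d,[[*h,z] for z in(.192,.3,.4,.5)]).round(1).tolist())
A=cv2.resize(a[130:210,225:395,::-1],(765,360),interpolation=cv2.INTER_CUBIC); B=cv2.resize(b[150:290,240:440,::-1],(335,235)); C=cv2.resize(w[:,:,::-1],(376,235))
cv2.imwrite('pics/f2.png',np.vstack([A,np.hstack([B,C,np.zeros((235,54,3),np.uint8)])]))
E
```

```text
18.45 [ 0.50382387 -0.02353599  0.16072409] [-4.64508833 -0.56403506 18.47440541]
hole top [[371.6, 232.4], [378.5, 234.6], [386.7, 237.1], [397.6, 240.4]]
```

View pics/f2.png

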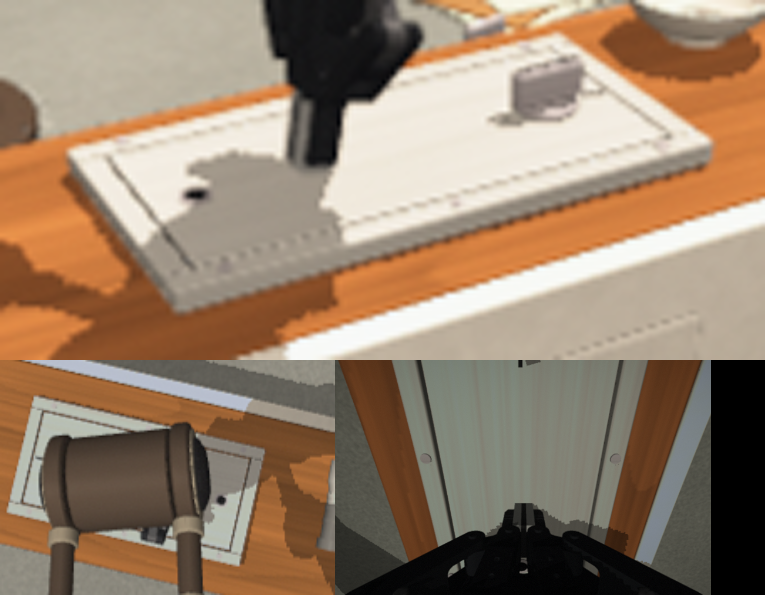

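The hole is now visible from straight above at about (221,500) in the lower-left crop. The panel is flush with about 18 N on it, against the firm stop. I'm handing in.

```bash
python3 -c "
from workcell import *
finish_job(); s=read_state(); print(s['time_s'],s['ft_force'],s['tool_pos'])"
```

```text
the job is handed in; nothing more can be done
the job is handed in; nothing more can be done
```

The wing end is locked and the hole end is held down flush, and I handed the job in at about 18.5 s. No verdict was given, and the robot state could not be read again afterwards.

- **Wing:** I turned it clockwise about 59° and let go. A close-up afterwards showed the slot in line with the engraved lines to within about 0.01 rad.
- **Hole end:** The closed fingers press about 60–70 mm inboard of the hole at about 18 N. The height stopped changing while the force rose from 12 to 19 N, so the panel is on its firm stop. The scene picture shows it flush.
- **Access to the hole:** My first press was flush too, but the wrist link overhung the hole. I lifted off, leaned the hand 10° towards the wing and pressed again. The last top view shows the hole clear from above.
- **Other items:** I never touched the dish, keys, torch or case. The pictures taken while pressing, two of which don't show everything, show none of them moved.

**Disagreement with the description:** the visible fingertips end about 30 mm short of the reported TCP. My first grasp therefore closed on air above the wing. I confirmed the gap in the scene and wrist pictures and allowed for it from then on.

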